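Roll the feed roller up to its stop and secure it

TASK

Push the metal feed roller slowly up the wooden ramp until it rests against the stop board at the top, staying behind it all the way so that it never runs loose or rolls back down the slope; then push the sliding keeper fully in behind it so that it cannot come out. Only push it with the fingers; do not lift or carry it. Leave the tools and pieces lying round the ramp where they are.

Things in the scene. Friction and masses are not known exactly. Their poses are not given: they have to be found in the camera images.
- roller: Feed roller: bright metal cylinder, 50 mm diameter, 100 mm long, a 16 mm journal stub standing 6 mm out of each end; 0.3 to 0.65 kg, friction about 0.3. Origin at its middle on its axis; its y is the long axis, along the ramp's y. It starts in the valley at the ramp's foot, axis 43 mm above the worktop. Let go on the slope, it runs back down; past the crest it stays up and rolls to the stop.
- ramp: Fixed wooden ramp, 268 mm (x) by 128 mm (y). Origin under its base, on the worktop; x uphill, y across, z up. Side rails 12 mm above the running surface leave a lane 106 mm wide, open at the foot. Along x: foot lip -135 to -100 mm, slope -100 to +60, landing +60 to +105, stop board +105 to +119 (86 mm high). Keeper's guide block at y -66 to -90 mm, x +28 to +64, 85 mm high.
- slope_board: The ramp's sloping board, 10 degrees. Origin on its running surface, middle of its lower edge (the valley, ramp x -100 mm, 18 mm above the worktop); x up the slope (162 mm to the crest, 46 mm above the worktop), z out of the surface. Below it the foot lip rises to 23 mm at the open end; beyond the crest the landing dips 3 degrees to the stop board.
- seat (a point): Fixed point of the ramp: where the middle of the roller is when it lies home against the stop board (ramp x = +80 mm, y = 0, about 70 mm above the worktop).
- keeper (a joint): Sliding keeper, m: 0 = drawn out, 0.055 = fully in, end pad against the guide block. Steel bar 12 mm wide, 14 mm high, middle 67 mm above the worktop, sliding along the ramp's +y at ramp x +46 mm, from the ramp's side away from the robot. Clear of the roller's way below 0.011; fully in, it stands across the lane just behind the roller at home. Stays where left; takes 3 to 5 N to move.
- keeper_end (a point): Middle of the outer face of the keeper's wooden end pad, the face to push on; moves with the keeper. The pad is 40 mm long (ramp x), 28 mm high, 10 mm thick, its middle 67 mm above the worktop; the face looks along the ramp's -y, and pushing it along +y drives the keeper in.
- offcut: Bystander: small wooden block 55 x 85 x 22 mm, to the left of the ramp. Origin under its middle.
- tape: Bystander: tape measure, 38 x 85 x 64 mm, to the right of the ramp. Origin under its middle.
- pencil: Bystander: red pencil 175 mm long, 9 mm thick, to the right of the ramp. Origin under its middle.
- square: Bystander: try square, 110 x 168 x 19 mm, wooden stock and steel blade, lying to the near left of the ramp. Origin under its middle.
There are look-alikes about, which are no part of the job. What is shaped like the roller but blue is not meant.

How it is judged:
On the way, in this order (a step that is already met when the one before it is completed fails the run):
1. the roller lies home against the stop board while the keeper is still drawn out (distance between roller and seat below 0.006 m and angle between the y axis of roller and the y axis of ramp, either way round below 0.1 rad and value of joint keeper below 0.02 m), for 0.2 s.
2. the keeper is fully in behind the roller (distance between roller and seat below 0.006 m and angle between the y axis of roller and the y axis of ramp, either way round below 0.1 rad and value of joint keeper above 0.05 m), for 0.2 s.
At the end, for the whole second after the job is handed in: The roller is at rest against the stop board (its middle within 6 mm of the seat point, its axis within 0.1 rad of the ramp's y) and the keeper is in (joint over 0.050 of 0.055) (all of step 2 and linear speed of roller below 0.02 m/s); the robot touches nothing.
It fails at once if the roller runs loose on the slope (untouched and faster than 0.2 m/s) (x of roller in the frame of slope_board between 0.01 and 0.15 m and linear speed of roller above 0.2 m/s and contact force between roller and the fingers below 0.01 N and contact force between roller and the arm below 0.01 N).
It fails at once if the roller is lifted (its middle more than 35 mm out from the slope's surface, that is 10 mm off it) (z of roller in the frame of slope_board above 0.035 m).
It fails at once if the roller leaves the ramp (x of roller in the frame of ramp below -0.13 m or z of roller in the frame of ramp below 0.03 m).
It fails at once if a bystander is moved by more than 20 mm (distance of any of offcut, tape, pencil, square from where it was at the start of the episode above 0.02 m).
It also fails if it takes over 58 s, if anything falls off the work surface, if the arm or the gripper's body presses on something with over 40 N, if the wrist force passes 120 N, or if a joint passes its speed limit or range.

ROBOT

A 6-joint arm with a two-finger parallel gripper is mounted at the origin on the work surface; the furniture and walls round the work are solid. World frame = base frame: x ahead of the robot, y to its left, z up, the work surface at z = 0. Lengths are in m, angles in rad, forces in N, time in s.
With the tool pointing down it reaches from about 0.225 to 0.875 m from the base axis. Payload 3.4 kg.
Tool frame: the origin (TCP) lies midway between the tips of the shut fingers; the grasp point (between the pads) lies 19 mm behind it; z points along the fingers, y is the line along which they close (so a half turn about z gives the same grasp; the last joint's range is limited). The gripper opens to 85 mm and grips with 20 to 120 N. Pads are 22 mm wide; open, the fingers measure 114 mm over their backs; the gripper's body (76 mm by 85 mm) begins 54 mm behind the grasp point. The pads swing forward as they close: fully open they stand 13 mm farther back than shut.
Start: joints at [1.153, 0.276, 1.505, -0, 1.361, -0.121], TCP at [0.168, 0.55, 0.231] pointing down, gripper open.
Joint ranges: [-2.89, 2.89], [-0.75, 2.08], [0.22, 2.7], [-1.18, 4.32], [0.11, 2.71], [-2.7, 2.7]. Speed limits (rad/s): [2.57, 2.57, 3.14, 3.14, 3.14, 3.14].

INTERFACE

Orientations are given as a unit quaternion [w, x, y, z].
In Python, from rig import * gives the robot as it stands.
- The arm moves only by the tool apply_moves, never from a script. Its argument "steps" is one flat list of numbers, 4 for each row, row after row: the shift along the world's x, y, z in cm, then the turn about the world's z in degrees. A call has 1 to 8 rows; each row is the pose to reach, as a shift and turn from the pose commanded when the call began; what a row does not reach only later rows make up. A row lasts 1/12 s, in which the tool goes at most 41.7 mm and 7.16 degrees, less where a joint would pass 70% of its speed; a pose out of reach is approached as far as the arm can. A call with a gripper value outside its range is refused whole. "jaw" is the closure in counts, from 0 (fully open) to 255 (shut), set as the call begins (left out, the last holds). The fingers move at their own pace and stop on an object; "newtons" is the grip in N (left out, the last holds). Time passes only in rows, so rows that repeat a pose let the fingers close. It gives the time, the measured TCP pose, the force, the opening and the grip force at its end, in the units of the state.
- get_state(): the state, without advancing time (a new reading comes with each control period).
- get_image(name): name is "side" or "top" or "wrist"; returns the picture (384x512x3 uint8, red, green, blue); there is no depth.
- calibration(name): a dict with "fx", "fy", "cx", "cy" (pixels), "xyz" and "rotation" of the camera in the world. Camera axes: x right, y up, looking along -z (the intrinsics and any distortion apply to the point x, -y, -z); pixel columns grow to the right and rows downward; lengths in m; the calibration is good to about 2 mm. A picture is of the moment at which its call begins: read the wrist's pose just before it. calibration takes no time and is no camera call; for the wrist camera it gives the pose at the moment of the call.
- sign_off(): hands the job in; it is judged then, once.
The state is a dict: "clock": time; "qpos": joint angles; "qd": joint speeds; "effort": joint torques, N m; "position": TCP position; "ee_rot": TCP orientation; "contact_force": force on the tool from outside, world axes, zero at the start; "moment": the same for the moment, N m; "width": finger opening in m; "gripper_force": force on a finger pad.
Only numpy, scipy, OpenCV 4.12 (cv2) and the standard library are available. Lean on these libraries where they do the work, as an engineer would, in place of code of your own. Each camera call takes 0.05 s, during which the arm holds its last target. There are 200 camera calls.

## Working session

There is one attempt and no reset: what is moved stays moved. The work goes in short steps, Python scripts to look and compute and a tool call to move; the robot and the scene stay as the last step left them, time stands still between calls to the robot, and variables do not carry over. Pictures are saved under pics/ and viewed, at most 10 in all, crops included, and the job is handed in when it is done.

Besides the shell and the picture viewer there is one more tool, called after "Call:" as a command line: name --argument value ..., lists and objects as JSON in quotes. apply_moves: Moves the arm, as the interface text tells. Its arguments: {"type":"object","properties":{"steps":{"type":"array","items":{"type":"number"}},"jaw":{"type":"number"},"newtons":{"type":"number"}},"required":["steps"]}

```bash
mkdir -p pics; ls
python3 - <<'E'
from rig import *
import cv2
print(get_state())
for n in("top","side"):
    im=get_image(n); cv2.imwrite(f"pics/{n}0.png",im[:,:,::-1]); print(n,calibration(n))
E
```

```text
pics
{'clock': 0.0, 'qpos': array([ 1.15297209e+00,  2.76603439e-01,  1.50616061e+00, -1.23633827e-05,
        1.36067074e+00, -1.20982542e-01]), 'qd': array([-0.00262564, -0.00055799,  0.00207315,  0.00138011, -0.00116851,
        0.00155618]), 'effort': array([-1.41318254e-03, -4.16775835e+01, -2.45804787e+01, -3.92277925e-04,
        1.10706003e-02,  5.47341756e-06]), 'position': array([0.16797076, 0.5493628 , 0.23042393]), 'ee_rot': array([-2.39322425e-04,  1.47875183e-01,  9.89005603e-01, -8.89456616e-04]), 'contact_force': array([ 0.18033799, -0.25634096, -0.09211434]), 'moment': array([-0.01466771,  0.06625198, -0.00366077]), 'gripper_force': 0.0, 'width': 0.08540628055552202}
top {'fx': 483.45142779389664, 'fy': 483.45142779389664, 'cx': 267.72091490627594, 'cy': 190.78010103476313, 'xyz': array([ 0.29838404, -0.01397903,  1.35981828]), 'rotation': array([-0.70462859, -0.03265718,  0.05024843,  0.70704112])}
side {'fx': 428.65281710088703, 'fy': 428.65281710088703, 'cx': 258.7194853120462, 'cy': 184.6042443035442, 'xyz': array([0.08877745, 1.15318444, 0.62421922]), 'rotation': array([-0.12693709, -0.09000346,  0.54146132,  0.82619973])}
```

View pics/top0.png

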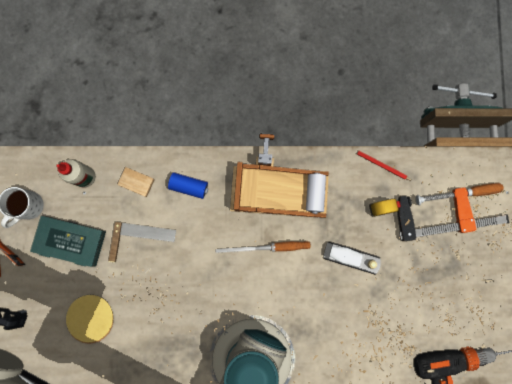

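View pics/side0.png

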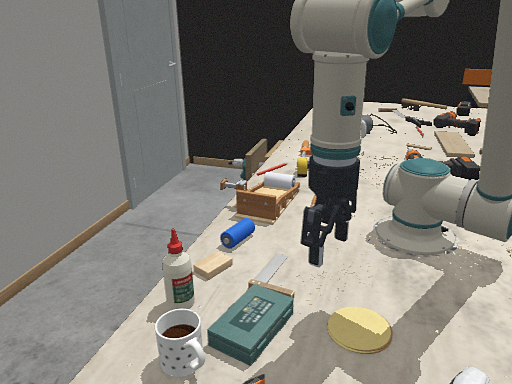

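The top view shows the ramp's uphill direction pointing left in the image. The stop board is near (236,187), the roller near (316,192), the keeper pad near (266,136), and a blue look-alike sits at (188,185). I'll zoom in and cast rays next.

```bash
cat > h.py <<'E'
from rig import *
import numpy as np, cv2
from scipy.spatial.transform import Rotation as R
def Rm(q): return R.from_quat(np.r_[q[1:],q[0]]).as_matrix() if np.ndim(q)==1 else np.array(q)
def ray(c,u,v,z):
    d=Rm(c["rotation"])@np.array([(u-c["cx"])/c["fx"],-(v-c["cy"])/c["fy"],-1.])
    o=np.array(c["xyz"]); return o+d*(z-o[2])/d[2]
def proj(c,p):
    q=Rm(c["rotation"]).T@(np.array(p)-c["xyz"]); return c["cx"]-c["fx"]*q[0]/q[2], c["cy"]+c["fy"]*q[1]/q[2]
E
python3 - <<'E'
from h import *
c=calibration("top"); print(c.keys())
im=cv2.imread("pics/top0.png")
cv2.imwrite("pics/topz.png",cv2.resize(im[120:230,210:350],None,fx=5,fy=5,interpolation=cv2.INTER_CUBIC))
for n,u,v,z in [("stop",236,187,.086),("roller",316,192,.068),("pad",266,136,.08),("edge",200,147,0),("foot",327,195,.03),("tape",384,207,.06),("pencil",382,165,.01)]: print(n,ray(c,u,v,z).round(4))
print(proj(c,[0,0,0]))
E
```

```text
dict_keys(['fx', 'fy', 'cx', 'cy', 'xyz', 'rotation'])
stop [0.4587 0.038  0.086 ]
roller [ 0.447  -0.1768  0.068 ]
pad [ 0.5983 -0.0423  0.08  ]
edge [0.5848 0.1444 0.    ]
foot [ 0.443  -0.2121  0.03  ]
tape [ 0.4066 -0.3622  0.06  ]
pencil [ 0.5307 -0.3738  0.01  ]
(np.float64(250.7993977552844), np.float64(358.29146798207574))
```

View pics/topz.png

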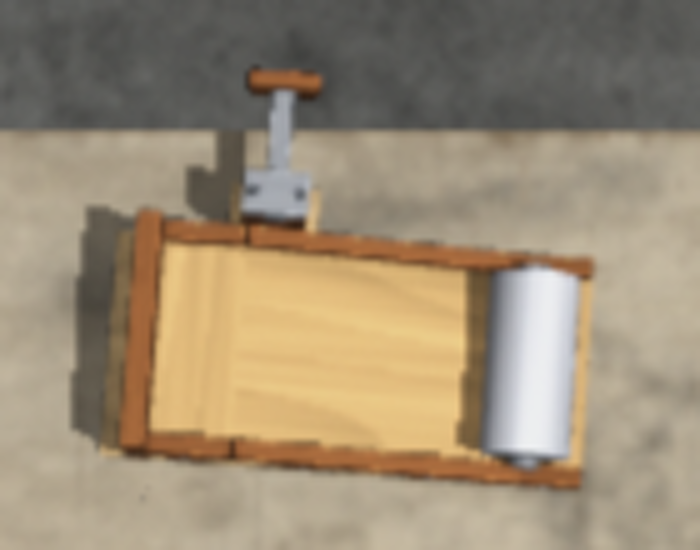

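The crop shows the stop board top from (151,212) to (134,448), the pad top centred at (284,81), and the roller silhouette spanning x 485–580. The keeper is out past the bench edge.

Run:
```python
from h import *
c=calibration("top")
def P(x,y,z): return ray(c,x/5+210-.4,y/5+120-.4,z)
pts={"stopA(112,-64)":(151,212,.086),"stopB(112,64)":(134,448,.086),"padL":(247,80,.081),"padR":(322,82,.081),"rollA":(535,267,.068),"rollB":(527,458,.068),"railA":(593,264,.037),"railB":(580,482,.037),"guide":(278,195,.085)}
W={k:P(*v) for k,v in pts.items()}
for k,v in W.items(): print(k,v.round(4))
# fit ramp pose
src=np.array([[.112,-.064],[.112,.064],[-.135,-.061],[-.135,.061],[.046,-.078]])
dst=np.array([W[k][:2] for k in ["stopA(112,-64)","stopB(112,64)","railA","railB","guide"]])
H,D=src-src.mean(0),dst-dst.mean(0)
th=np.arctan2((H[:,0]*D[:,1]-H[:,1]*D[:,0]).sum(),(H*D).sum())
Rr=np.array([[np.cos(th),-np.sin(th)],[np.sin(th),np.cos(th)]]); t=dst.mean(0)-Rr@src.mean(0)
print("th",np.degrees(th),"t",t); print("resid mm",((src@Rr.T+t-dst)*1000).round(1))
for n,p in [("seat",(.08,0)),("valley",(-.1,0)),("uphill dir",None)]:
    print(n,Rr[:,0] if p is None else Rr@p+t)
for k in("padL","padR","rollA","rollB"): print(k,"in ramp",Rr.T@(W[k][:2]-t))
print(R.from_quat(np.r_[get_state()["ee_rot"][1:],get_state()["ee_rot"][0]]).as_matrix().round(3))
```

```text
stopA(112,-64) [0.526  0.0281 0.086 ]
stopB(112,64) [0.3997 0.0368 0.086 ]
padL [ 0.5991 -0.0234  0.081 ]
padR [ 0.598  -0.0639  0.081 ]
rollA [ 0.4989 -0.1793  0.068 ]
rollB [ 0.3952 -0.1732  0.068 ]
railA [ 0.5053 -0.2156  0.037 ]
railB [ 0.3842 -0.2061  0.037 ]
guide [ 0.5354 -0.0398  0.085 ]
th 85.67039825925123 t [ 0.45455919 -0.07813908]
resid mm [[ 0.9  0.6]
 [-0.5  1.6]
 [-0.1 -1.8]
 [-0.6 -2.1]
 [ 0.5  1.6]]
seat [0.4605987  0.00163262]
valley [ 0.44700979 -0.17785371]
uphill dir [0.07549391 0.99714626]
padL in ramp [ 0.06549142 -0.14000757]
padR in ramp [ 0.02501575 -0.14200373]
rollA in ramp [-0.09751518 -0.05181831]
rollB in ramp [-0.09931783  0.05204515]
[[-0.956  0.292 -0.001]
 [ 0.292  0.956 -0.002]
 [ 0.    -0.002 -1.   ]]
```

Call:
apply_moves --steps '[10,-28,0,-45,10,-28,0,-45,10,-28,0,-45,10,-28,0,-45,10,-28,0,-45,10,-28,0,-45,10,-28,0,-45,10,-28,0,-45]' --jaw 120

```text
clock: 0.77
position: [0.2689, 0.2642, 0.231]
ee_rot: [0.001, 0.518, 0.855, -0.002]
contact_force: [-0.6, 0.6, -0.6]
width: 0.0454
gripper_force: 0.0
```

Call:
apply_moves --steps '[10,-28,0,-32,10,-28,0,-32,10,-28,0,-32,10,-28,0,-32,10,-28,0,-32,10,-28,0,-32,10,-28,0,-32,10,-28,0,-32]'

```text
clock: 1.43
position: [0.3709, -0.0159, 0.2315]
ee_rot: [0.002, 0.734, 0.68, -0.0]
contact_force: [0.0, 1.0, 0.1]
width: 0.0452
gripper_force: 0.0
```

Call:
apply_moves --steps '[7.4,-23.2,0,0,7.4,-23.2,0,0,7.4,-23.2,0,0,7.4,-23.2,0,0,7.4,-23.2,0,0,7.4,-23.2,0,0,7.4,-23.2,0,0,7.4,-23.2,0,0]'

```text
clock: 2.1
position: [0.4428, -0.2429, 0.2303]
ee_rot: [-0.001, 0.732, 0.681, 0.0]
contact_force: [0.3, 1.0, -0.1]
width: 0.0452
gripper_force: 0.0
```

Run:
```python
from h import *
c=calibration("wrist"); im=get_image("wrist"); cv2.imwrite("pics/w1.png",im[:,:,::-1]); print(c)
t=np.array([.45456,-.0781]);u=np.array([.0755,.9971]);y=np.array([.9971,-.0755])*-1
for n,a,b,z in [("stopA",.112,-.064,.086),("stopB",.112,.064,.086),("footA",-.135,-.064,.035),("footB",-.135,.064,.035),("rollA",-.1,-.05,.068),("rollB",-.1,.05,.068)]:
    print(n,np.round(proj(c,np.r_[t+a*u+b*y,z])))
```

```text
{'fx': 294.20119015859325, 'fy': 294.20119015859325, 'cx': 254.97842170042827, 'cy': 189.27058114719938, 'xyz': array([ 0.44966226, -0.16013298,  0.3736074 ]), 'rotation': array([ 0.98610658, -0.16225584,  0.00681466, -0.0349346 ])}
stopA [ 345. -197.]
stopB [ 166. -198.]
footA [310. 139.]
footB [199. 138.]
rollA [304. 109.]
rollB [204. 108.]
```

View pics/w1.png

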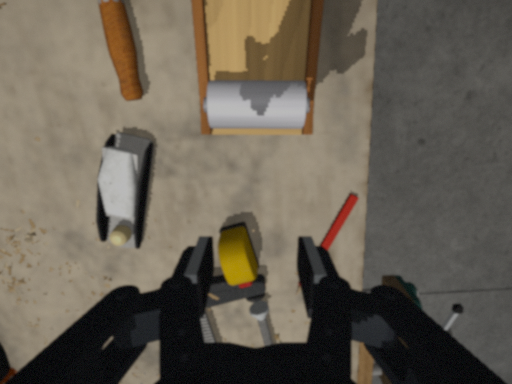

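The wrist picture shows the roller at (257,105) and the finger pads at (200,250) and (312,250), so the jaw is centred on the lane. The foot of the ramp sits about 4 mm further uphill than my estimate. Next I'll go down behind the roller.

Call:
apply_moves --steps '[0.1,0,-20,0,0.1,0,-20,0,0.1,0,-20,0,0.1,0,-20,0,0.1,0,-20,0,0.1,0,-20,0,0.1,0,-20,0,0.1,0,-20,0]'

```text
clock: 2.82
position: [0.4444, -0.2419, 0.0331]
ee_rot: [0.001, 0.731, 0.682, 0.0]
contact_force: [0.5, -0.9, 0.3]
width: 0.0454
gripper_force: 0.0
```

Call:
apply_moves --steps '[0.02,0.3,0,0,0.04,0.6,0,0,0.07,0.9,0,0,0.09,1.2,0,0,0.11,1.5,0,0,0.13,1.8,0,0,0.15,2.0,0,0,0.17,2.2,0,0]'

```text
clock: 3.48
position: [0.4448, -0.2198, 0.0313]
ee_rot: [-0.0, 0.731, 0.682, -0.0]
contact_force: [-0.6, -0.2, -0.2]
width: 0.045
gripper_force: 0.0
```

Call:
apply_moves --steps '[0.02,0.2,0,0,0.03,0.4,0,0,0.05,0.6,0.0,0,0.06,0.8,0.0,0,0.08,1.0,0.0,0,0.09,1.2,0.04,0,0.1,1.4,0.07,0,0.12,1.6,0.1,0]'

```text
clock: 4.15
position: [0.4472, -0.2051, 0.033]
ee_rot: [0.002, 0.731, 0.682, 0.0]
contact_force: [0.1, -3.7, 1.3]
width: 0.0455
gripper_force: 1.8
```

Run:
```python
from h import *
a=get_image("side");b=get_image("top");cv2.imwrite("pics/t2.png",b[:,:,::-1])
cv2.imwrite("pics/s2.png",cv2.resize(a[130:240,210:350,::-1],None,fx=5,fy=5,interpolation=cv2.INTER_CUBIC)); print(get_state()["contact_force"])
```

```text
[ 0.0956037  -2.43300362  1.83985633]
```

View pics/s2.png

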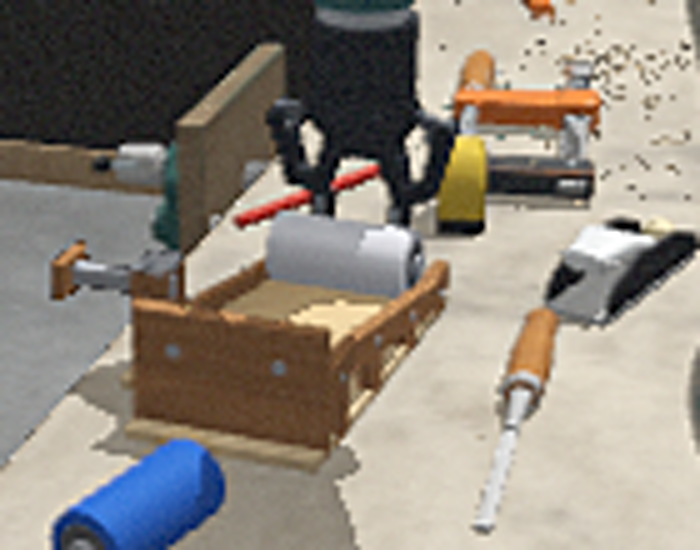

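The side crop shows both fingers right behind the roller at (320,200) and (400,205), and the roller seated squarely in the lane. The wrist reads about 3 N of contact. I'll push on up the slope.

Call:
apply_moves --steps '[0.02,0.25,0.04,0,0.04,0.5,0.09,0,0.06,0.75,0.13,0,0.08,1.0,0.18,0,0.1,1.25,0.22,0,0.11,1.5,0.26,0,0.13,1.75,0.31,0,0.15,2.0,0.35,0]'

```text
clock: 4.92
position: [0.4475, -0.1838, 0.0359]
ee_rot: [-0.0, 0.731, 0.682, -0.0]
contact_force: [0.0, -3.8, 2.2]
width: 0.0451
gripper_force: 1.8
```

Call:
apply_moves --steps '[0.02,0.25,0.04,0,0.04,0.5,0.09,0,0.06,0.75,0.13,0,0.08,1.0,0.18,0,0.1,1.25,0.22,0,0.11,1.5,0.26,0,0.13,1.75,0.31,0,0.15,2.0,0.35,0]'

```text
clock: 5.58
position: [0.4491, -0.1639, 0.0394]
ee_rot: [0.0, 0.731, 0.682, 0.0]
contact_force: [-0.4, -3.2, 1.8]
width: 0.0454
gripper_force: 1.7
```

Call:
apply_moves --steps '[0.02,0.25,0.04,0,0.04,0.5,0.09,0,0.06,0.75,0.13,0,0.08,1.0,0.18,0,0.1,1.25,0.22,0,0.11,1.5,0.26,0,0.13,1.75,0.31,0,0.15,2.0,0.35,0]'

```text
clock: 6.25
position: [0.4506, -0.1439, 0.0429]
ee_rot: [0.0, 0.731, 0.682, 0.0]
contact_force: [0.1, -3.5, 1.8]
width: 0.045
gripper_force: 1.7
```

Call:
apply_moves --steps '[0.02,0.25,0.04,0,0.04,0.5,0.09,0,0.06,0.75,0.13,0,0.08,1.0,0.18,0,0.1,1.25,0.22,0,0.11,1.5,0.26,0,0.13,1.75,0.31,0,0.15,2.0,0.35,0]'

```text
clock: 6.92
position: [0.4521, -0.1238, 0.0464]
ee_rot: [0.0, 0.731, 0.682, 0.0]
contact_force: [0.4, -3.8, 2.2]
width: 0.045
gripper_force: 1.7
```

Call:
apply_moves --steps '[0.02,0.25,0.04,0,0.04,0.5,0.09,0,0.06,0.75,0.13,0,0.08,1.0,0.18,0,0.1,1.25,0.22,0,0.11,1.5,0.26,0,0.13,1.75,0.31,0,0.15,2.0,0.35,0]'

```text
clock: 7.58
position: [0.4535, -0.1039, 0.0499]
ee_rot: [0.0, 0.731, 0.682, -0.0]
contact_force: [0.4, -3.7, 2.2]
width: 0.0454
gripper_force: 1.7
```

Call:
apply_moves --steps '[0.02,0.25,0.04,0,0.04,0.5,0.09,0,0.06,0.75,0.13,0,0.08,1.0,0.18,0,0.1,1.25,0.22,0,0.11,1.5,0.26,0,0.13,1.75,0.31,0,0.15,2.0,0.35,0]'

```text
clock: 8.25
position: [0.4551, -0.0839, 0.0534]
ee_rot: [0.0, 0.731, 0.682, 0.0]
contact_force: [0.1, -3.5, 2.1]
width: 0.0457
gripper_force: 1.7
```

Run:
```python
from h import *
a=get_image("side")
cv2.imwrite("pics/s3.png",cv2.resize(a[130:240,210:350,::-1],None,fx=5,fy=5,interpolation=cv2.INTER_CUBIC)); print(get_state()["contact_force"])
```

```text
[ 0.3237241  -0.57054399  0.38210164]
```

View pics/s3.png

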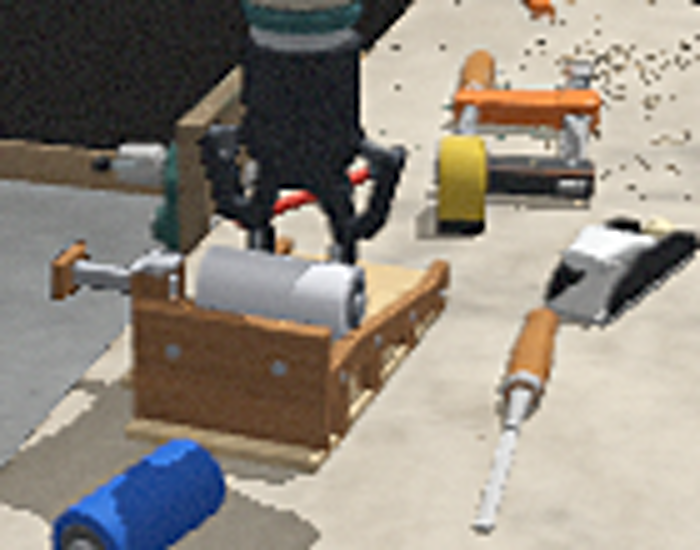

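The roller is square near the upper slope at (280,285), with the fingers still right behind it at (260,230) and (345,235). I'll keep pushing over the crest.

Call:
apply_moves --steps '[0.02,0.25,0.04,0,0.04,0.5,0.09,0,0.06,0.75,0.13,0,0.08,1.0,0.18,0,0.1,1.25,0.22,0,0.11,1.5,0.26,0,0.13,1.75,0.31,0,0.15,2.0,0.35,0]'

```text
clock: 8.97
position: [0.4565, -0.0638, 0.0568]
ee_rot: [-0.0, 0.731, 0.682, -0.0]
contact_force: [0.2, -4.5, 2.4]
width: 0.0453
gripper_force: 1.8
```

Call:
apply_moves --steps '[0.01,0.2,0.03,0,0.03,0.4,0.06,0,0.05,0.6,0.1,0,0.06,0.8,0.14,0,0.08,1.0,0.17,0,0.09,1.2,0.17,0,0.1,1.4,0.17,0,0.11,1.5,0.17,0]'

```text
clock: 9.63
position: [0.4569, -0.0481, 0.0581]
ee_rot: [-0.001, 0.731, 0.682, -0.0]
contact_force: [-0.1, 0.5, -0.5]
width: 0.0448
gripper_force: 0.0
```

Call:
apply_moves --steps '[0.01,0.15,0,0,0.03,0.3,0,0,0.04,0.45,0,0,0.05,0.6,0,0,0.05,0.7,0,0,0.06,0.8,0,0,0.07,0.9,0,0,0.08,1.0,0,0]'

```text
clock: 10.3
position: [0.4585, -0.039, 0.0585]
ee_rot: [0.0, 0.731, 0.682, 0.0]
contact_force: [-0.7, -0.4, 0.1]
width: 0.0455
gripper_force: 0.0
```

Run:
```python
from h import *
a=get_image("side");b=get_image("top");cv2.imwrite("pics/t4.png",b[:,:,::-1])
f=lambda m:cv2.resize(m[:,:,::-1],None,fx=4,fy=4,interpolation=cv2.INTER_CUBIC)
cv2.imwrite("pics/s4.png",np.hstack([f(a[150:230,215:310]),f(b[150:230,220:315])])); print(get_state()["contact_force"])
```

```text
[-0.1772452   0.36890576  0.27245547]
```

View pics/s4.png

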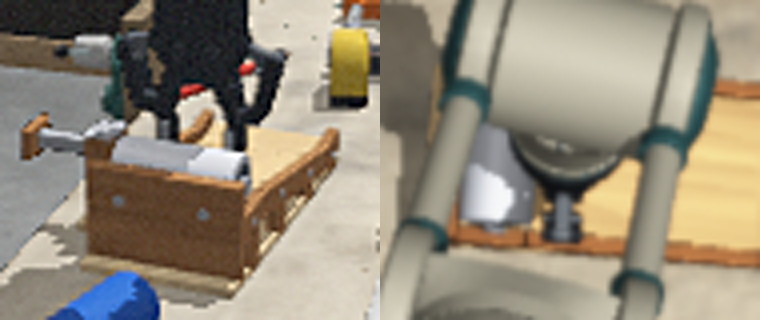

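Both views show the roller lying by the stop board, at (180,160) and (495,190). I'll nudge forward gently to confirm it is home.

Call:
apply_moves --steps '[0.01,0.1,0,0,0.02,0.2,0,0,0.03,0.3,0,0,0.03,0.4,0,0,0.04,0.5,0,0,0.04,0.6,0,0,0.04,0.6,0,0,0.04,0.6,0,0]'

```text
clock: 11.07
position: [0.4589, -0.033, 0.0585]
ee_rot: [0.0, 0.731, 0.682, 0.0]
contact_force: [0.1, 0.9, -0.8]
width: 0.0451
gripper_force: 0.0
```

Call:
apply_moves --steps '[0.01,0.1,0,0,0.02,0.2,0,0,0.03,0.3,0,0,0.03,0.4,0,0,0.04,0.5,0,0,0.04,0.5,0,0]'

```text
clock: 11.57
position: [0.4592, -0.0313, 0.0586]
ee_rot: [0.002, 0.731, 0.683, -0.002]
contact_force: [-1.8, -12.5, -1.1]
width: 0.0453
gripper_force: 6.2
```

The 12 N reaction shows the roller is hard against the stop. Next I'll back off, lift, cross to the far side of the keeper and shut the jaw.

Call:
apply_moves --steps '[-0.1,-1,0,0,-0.2,-2.5,0,0,-0.2,-2.5,4,0,-0.2,-2.5,8,0,-0.2,-2.5,12,0,-0.2,-2.5,12,0,-0.2,-2.5,12,0]'

```text
clock: 12.15
position: [0.459, -0.0535, 0.1811]
ee_rot: [0.002, 0.731, 0.682, 0.002]
contact_force: [-0.3, -0.3, -0.1]
width: 0.0454
gripper_force: 0.0
```

Call:
apply_moves --steps '[19.2,1.3,0,0,19.2,1.3,0,0,19.2,1.3,0,0,19.2,1.3,0,0,19.2,1.3,0,0,19.2,1.3,0,0,19.2,1.3,0,0,19.2,1.3,0,0]' --jaw 255

```text
clock: 12.82
position: [0.6474, -0.0398, 0.1765]
ee_rot: [-0.002, 0.731, 0.682, -0.001]
contact_force: [-0.8, 0.0, -0.7]
width: 0.0001
gripper_force: 0.0
```

Run:
```python
from h import *
s=get_state();print(s["position"],s["width"])
c=calibration("wrist");b=get_image("top");w=get_image("wrist")
f=lambda m:cv2.resize(m[:,:,::-1],(400,300),interpolation=cv2.INTER_AREA if m.shape[0]>300 else cv2.INTER_CUBIC)
cv2.imwrite("pics/s5.png",np.hstack([f(w),f(b[120:216,210:338])])); print(c["xyz"],c["rotation"])
np.save("c5.npy",c,allow_pickle=True)
```

```text
[ 0.64742656 -0.03981522  0.17646569] 0.00014059830313727128
[0.65467409 0.04300298 0.31969183] [ 0.98606749 -0.16269002  0.00841579 -0.03364569]
```

View pics/s5.png

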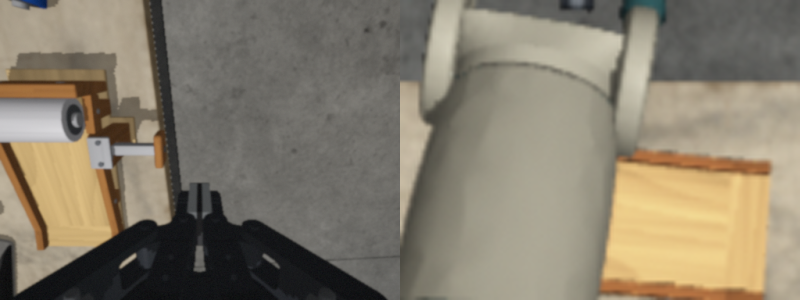

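The wrist picture shows the roller against the stop and the keeper pad's outer top edge at (166,149), about (212,191) in full-size pixels. I'll locate the pad from that.

Run:
```python
from h import *
c=calibration("wrist")
for x,y in [(165,131),(166,149),(167,167),(86,150),(113,150)]: print((x,y),ray(c,x*1.28,y*1.28,.081).round(4))
```

```text
(165, 131) [ 0.6125 -0.0168  0.081 ]
(166, 149) [ 0.6112 -0.0372  0.081 ]
(167, 167) [ 0.6098 -0.0588  0.081 ]
(86, 150) [ 0.5226 -0.0323  0.081 ]
(113, 150) [ 0.5525 -0.0344  0.081 ]
```

Call:
apply_moves --steps '[0,0,-12,0,0,0,-12,0,0,0,-12,0,0,0,-12,0,0,0,-12,0]'

```text
clock: 13.33
position: [0.6469, -0.0399, 0.0574]
ee_rot: [-0.002, 0.731, 0.682, -0.001]
contact_force: [0.5, 0.2, 0.2]
width: 0.0001
gripper_force: 0.0
```

Call:
apply_moves --steps '[-0.5,0.04,0,0,-1,0.08,0,0,-1.5,0.11,0,0,-2,0.15,0,0,-2.4,0.18,0,0,-2.8,0.21,0,0,-3.2,0.24,0,0,-3.6,0.27,0,0]'

```text
clock: 14.0
position: [0.6149, -0.0376, 0.0593]
ee_rot: [0.002, 0.731, 0.682, 0.002]
contact_force: [3.3, 0.7, 1.6]
width: 0.0002
gripper_force: 1.7
```

Contact is made at about 3 N, which matches the keeper's friction. I'll carry on pushing to its stop.

Call:
apply_moves --steps '[-0.4,0.03,0,0,-0.8,0.06,0,0,-1.2,0.09,0,0,-1.6,0.12,0,0,-2.0,0.15,0,0,-2.4,0.18,0,0,-2.8,0.21,0,0,-3.0,0.23,0,0]'

```text
clock: 14.67
position: [0.5825, -0.0352, 0.0585]
ee_rot: [-0.0, 0.731, 0.682, -0.0]
contact_force: [3.1, -0.3, 2.8]
width: -0.0001
gripper_force: 1.6
```

Call:
apply_moves --steps '[-0.2,0.02,0,0,-0.4,0.03,0,0,-0.6,0.05,0,0,-0.8,0.06,0,0]'

```text
clock: 15.0
position: [0.5752, -0.0346, 0.0585]
ee_rot: [0.0, 0.731, 0.682, -0.0]
contact_force: [3.3, -0.3, 3.4]
width: -0.0
gripper_force: 1.6
```

Call:
apply_moves --steps '[-0.2,0.02,0,0,-0.4,0.03,0,0,-0.6,0.05,0,0,-0.6,0.05,0,0]'

```text
clock: 15.33
position: [0.5737, -0.0345, 0.0588]
ee_rot: [0.004, 0.732, 0.682, 0.003]
contact_force: [9.5, -1.1, -4.2]
width: 0.0
gripper_force: 5.5
```

Call:
apply_moves --steps '[-0.2,0.02,0,0,-0.4,0.03,0,0,-0.4,0.03,0,0]'

```text
clock: 15.58
position: [0.5737, -0.0345, 0.0591]
ee_rot: [0.007, 0.732, 0.682, 0.006]
contact_force: [17.9, 0.0, -9.4]
width: -0.0002
gripper_force: 8.7
```

Call:
apply_moves --steps '[3,0,0,0,4,0,0,0,4,0,4,0,4,0,8,0,4,0,12,0,4,0,12,0,4,0,12,0]'

```text
clock: 16.17
position: [0.605, -0.0336, 0.1804]
ee_rot: [0.001, 0.731, 0.682, 0.0]
contact_force: [0.1, 0.1, -1.0]
width: 0.0
gripper_force: 0.0
```

Run:
```python
from h import *
s=get_state();print(s["position"],s["contact_force"])
c=calibration("wrist");a=get_image("side");w=get_image("wrist")
f=lambda m:cv2.resize(m[:,:,::-1],(400,300),interpolation=cv2.INTER_AREA if m.shape[0]>300 else cv2.INTER_CUBIC)
cv2.imwrite("pics/s6.png",np.hstack([f(w[60:252,0:256]),f(a[140:236,210:338])]))
```

```text
[ 0.60495556 -0.03360834  0.18037559] [ 0.12832275  0.14411606 -0.99112601]
```

View pics/s6.png

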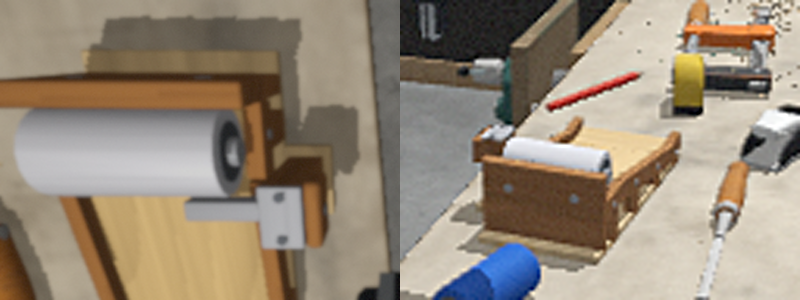

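The pad at (315,213) is tight against the guide block, and the bar at (220,208) lies across the lane just behind the roller. The roller is against the stop board and the arm is clear, so I'll hand the job in.

```bash
python3 -c "
from rig import *
print(sign_off())"
```

```text
the job is handed in; nothing more can be done
None
```

The roller is up against the stop board with the keeper pushed fully in behind it, the arm is clear of everything, and the job was handed in at about 16 s; the sign-off gave no verdict.

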